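# Pull the rocking grit tin out of the rack

## Robot

A 7-joint arm with a two-finger parallel gripper is mounted at the origin on the work surface. World frame = base frame: x ahead of the robot, y to its left, z up, the work surface at z = 0. Lengths are in m, angles in rad, forces in N, time in s.
With the tool pointing down it reaches from about 0.425 to 0.925 m from the base axis. Payload 6.8 kg.
Tool frame: the origin (TCP) lies midway between the tips of the shut fingers; the grasp point (between the pads) lies 19 mm behind it (bot.pinch_z is the distance from the TCP to the grasp point, in m); x points along the fingers, y is the direction in which the jaws open and shut, and the axes are right-handed (so a half turn about x gives the same grasp; the last joint's range is limited). The gripper opens to 85 mm and grips with 20 to 120 N. Pads are 22 mm wide; open, the fingers measure 114 mm over their backs; the gripper's body (76 mm by 85 mm) begins 54 mm behind the grasp point. The pads swing forward as they close: fully open they stand 13 mm farther back than shut.
Start: joints at [1.148, 0.477, 0.022, 1.555, -0.011, 1.109, -0.083], TCP at [0.209, -0.642, 0.231] pointing down, gripper open.
Joint ranges: [-2.96, 2.96], [-0.34, 2.1], [-1.41, 1.46], [0.24, 2.44], [-1.37, 4.51], [0.17, 1.92], [-2.96, 2.96]. Speed limits (rad/s): [2.39, 2.39, 3.14, 3.14, 3.14, 3.14, 3.14].

## Interface

Orientations are given as a unit quaternion [w, x, y, z].
In Python, from station import bot gives the robot as it stands. The module is installed in compiled form; this text tells all that it offers.
- The arm moves only by the tool step_arm, never from a script. Its argument "plan" is a list of rows, each a list of 6 numbers: the shift along the tool's x, y, z in units of 40 mm (1.0 is 40 mm), then the turn, a rotation vector about the tool's x, y, z in units of 360 degrees (1.0 is 360 degrees). In form: [[dx, dy, dz, ax, ay, az], ...]. A call has 1 to 8 rows; each row shifts and turns the commanded pose from where the row before left it, along the tool's axes as they then stand; what a row does not reach is not made up. A row lasts 1/8 s, in which the tool goes at most 62.5 mm and 10.7 degrees, less where a joint would pass 70% of its speed; a pose out of reach is approached as far as the arm can. A call with a number of a shift or a turn outside -1 to 1 is refused whole. A call with a gripper value outside its range is refused whole. "fingers" is the closure, from -1 (fully open) to 1 (shut), set as the call begins (left out, the last holds). The fingers move at their own pace and stop on an object; "force" is the grip in N (left out, the last holds). Time passes only in rows, so rows that do not move let the fingers close. It gives the time, the measured TCP pose, the force and the opening at its end, in the units of the state.
- bot.get_obs(): the state, without advancing time (a new reading comes with each control period).
- bot.read_camera(name): name is "side" or "top" or "wrist"; returns (picture, depth): 400x640x3 uint8, red, green, blue; 400x640 float32, m along the optical axis (not along the pixel's ray), 0 where there is no reading.
- bot.camera_model(name): a dict with "mtx" (3x3 intrinsics, pixels), "origin" and "rotation" of the camera in the world; the wrist camera has in their place "T_tool_cam" (4x4, takes a point from camera to tool coordinates, whose origin is the TCP and whose axes are the tool frame's). Camera axes: x right, y up, looking along -z (the intrinsics and any distortion apply to the point x, -y, -z); pixel columns grow to the right and rows downward; lengths in m; the calibration is good to about 2 mm. The wrist camera is an equidistant fisheye: a pixel r from the principal point sees the ray r / f radians off the axis. A picture is of the moment at which its call begins: read the wrist's pose just before it. camera_model takes no time and is no camera call.
- bot.hand_in(): hands the job in, once; it reports no verdict.
The state is a dict: "t": time; "q": joint angles; "joint_vel": joint speeds; "joint_torque": joint torques, N m; "eef_pos": TCP position; "tool_rot": TCP orientation; "contact_force": force on the tool from outside, world axes, zero at the start; "torque": the same for the moment, N m; "gripper_width": opening from 0.0 (shut) to 1.0 (fully open).
Only numpy, scipy, OpenCV 4.12 (cv2) and the standard library are available. Lean on these libraries where they do the work, as an engineer would, in place of code of your own. Each camera call takes 0.05 s, during which the arm holds its last target.

## Task

One of the three grit tins in the wooden rack has a bulged bottom: press down on the end edge of the lids from above, one tin after another, until you have seen one tin rock under the press. Lift that tin out, set it down standing on the open boards and let go, then take it again by its long sides and lower it (no dropping) into the red reject tray, standing crosswise so that its two ends face the tray's two long side boards. Leave the steady tins standing in the rack, do not disturb the cup or the stone, and let go at the end.

Things in the scene. Friction and masses are not known exactly. Their poses are not given: they have to be found in the camera images.
- tin_a_mid (a point): flat lidded grit tin, green with a bare metal lid, 66 mm long (its x), 42 wide (its y), 20 tall, 0.25 kg; point at its centre, 10 mm above its foot; only a set-back foot below 5 mm. All three look alike and stand level. Pressed on the lid at the very edge of an end, a steady one stays level; a bulged one tips about 10 degrees along its length at 1 to 6 N (least at the outermost 5 mm), the edge sinking 3 to 5 mm, and returns when let go
- tin_b_mid (a point): flat lidded grit tin, green with a bare metal lid, 66 mm long (its x), 42 wide (its y), 20 tall, 0.25 kg; point at its centre, 10 mm above its foot; only a set-back foot below 5 mm. All three look alike and stand level. Pressed on the lid at the very edge of an end, a steady one stays level; a bulged one tips about 10 degrees along its length at 1 to 6 N (least at the outermost 5 mm), the edge sinking 3 to 5 mm, and returns when let go
- tin_c_mid (a point): flat lidded grit tin, green with a bare metal lid, 66 mm long (its x), 42 wide (its y), 20 tall, 0.25 kg; point at its centre, 10 mm above its foot; only a set-back foot below 5 mm. All three look alike and stand level. Pressed on the lid at the very edge of an end, a steady one stays level; a bulged one tips about 10 degrees along its length at 1 to 6 N (least at the outermost 5 mm), the edge sinking 3 to 5 mm, and returns when let go
- rack: fixed dark wooden rack, 110 mm (its x) by 190 mm (its y), origin at its underside's centre; the tins stand on its 8 mm floor, lengthwise along x, in three bays at y = -58, 0, +58 mm. The 8 mm dividers rise 23 mm above the boards and leave 4 mm at a tin's long sides; they are 52 mm long, so the tins' ends stand free
- tray: fixed red reject tray, 104 mm (its x) by 190 mm (its y), origin at its underside's centre; 8 mm floor; two long side boards, 12 mm thick, run along y, 23 mm high above the boards, 80 mm clear between them; open at both y ends. The tin goes in with its length along the tray's x (either way round), near the middle
- cup_mid (a point): hammered copper cup, 70 mm across, 75 mm tall, point at its centre; leave alone
- stone_mid (a point): petrified wood chunk, about 75 mm across and 56 mm tall, point at its centre; leave alone. The boards between the rack and the tray (y about 0, x from 0.46 to 0.66) are always free
Mind the look-alikes: they are no part of the job. What is shaped like the part that bears tin_c_mid but black, pink or purple is not meant.

How it is judged:
By the outcome, as a careful person would: the job done as asked, in the order asked, and still so for the second after the job is handed in, with the robot touching nothing.
It also fails if it takes over 72 s, if anything falls off the work surface, if the arm or the gripper's body presses on something with over 40 N, if the wrist force passes 120 N, or if a joint passes its speed limit or range.

## Working session

There is one attempt and no reset: what is moved stays moved. The work goes in short steps, Python scripts to look and compute and a tool call to move; the robot and the scene stay as the last step left them, time stands still between calls to the robot, and variables do not carry over. Pictures are saved under pics/ and viewed, and the job is handed in when it is done.

Besides the shell and the picture viewer there is one more tool, called after "Request:" by a JSON object that holds its "method" and its "body". step_arm: Moves the arm, as the interface text tells. Shifts and turns lie within -1 to 1; 1 stands for 40 mm of shift or 360 degrees of turn. Its arguments: {"type":"object","properties":{"plan":{"type":"array"},"fingers":{"type":"number"},"force":{"type":"number"}},"required":["plan"]}

```bash
mkdir -p pics; ls; python3 - <<'E'
from station import bot
import cv2,numpy as np
o=bot.get_obs();print(o, bot.pinch_z)
for n in ["top","side"]:
    p,d=bot.read_camera(n);cv2.imwrite(f"pics/{n}0.png",p[:,:,::-1]);np.save(f"{n}0.npy",d)
    print(n,bot.camera_model(n))
print(bot.camera_model("wrist"))
E
```

```text
pics
{'t': 0.0, 'q': array([ 1.14792938,  0.47780939,  0.02235867,  1.55645594, -0.01148689,
        1.10930315, -0.0830582 ]), 'joint_vel': array([ 0.00087063,  0.00147203, -0.00102815,  0.00032908, -0.00031164,
        0.00053071, -0.00107365]), 'joint_torque': array([-4.97675937e-04, -5.96438026e+01,  1.60768960e+00, -2.81189364e+01,
        1.24645833e-02,  9.53784096e-03,  1.07227901e-06]), 'eef_pos': array([ 0.20876255, -0.64127914,  0.23031797]), 'tool_rot': array([-0.11021237, -0.69820705, -0.11148025,  0.69852151]), 'contact_force': array([ 0.12885599, -0.08933539,  0.21485609]), 'torque': array([ 0.0550217 , -0.00236004,  0.01752528]), 'gripper_width': 0.9958607870117528} 0.0187
top {'mtx': array([[448.94370021,   0.        , 322.82698562],
       [  0.        , 448.94370021, 199.43879069],
       [  0.        ,   0.        ,   1.        ]]), 'origin': array([0.3742035 , 0.05990759, 1.03358354]), 'rotation': array([-0.69858561, -0.08549816,  0.08789171,  0.70494203])}
side {'mtx': array([[390.33043591,   0.        , 326.56710253],
       [  0.        , 390.33043591, 199.03903594],
       [  0.        ,   0.        ,   1.        ]]), 'origin': array([0.29816467, 0.69972293, 0.66476663]), 'rotation': array([-0.18033373, -0.09231918,  0.41027622,  0.88917397])}
{'mtx': array([[309.70691629,   0.        , 320.80248876],
       [  0.        , 309.70691629, 203.77545832],
       [  0.        ,   0.        ,   1.        ]]), 'T_tool_cam': array([[ 5.02031836e-04,  3.08272353e-01, -9.51298010e-01,
        -1.42267060e-01],
       [ 9.99999783e-01,  2.51566094e-04,  6.09254505e-04,
        -9.09422757e-04],
       [ 4.27130645e-04, -9.51298110e-01, -3.08272159e-01,
        -7.94740163e-02],
       [ 0.00000000e+00,  0.00000000e+00,  0.00000000e+00,
         1.00000000e+00]])}
```

View pics/top0.png

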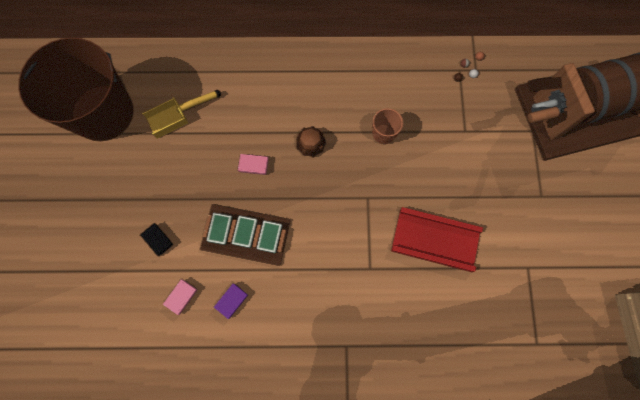

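View pics/side0.png

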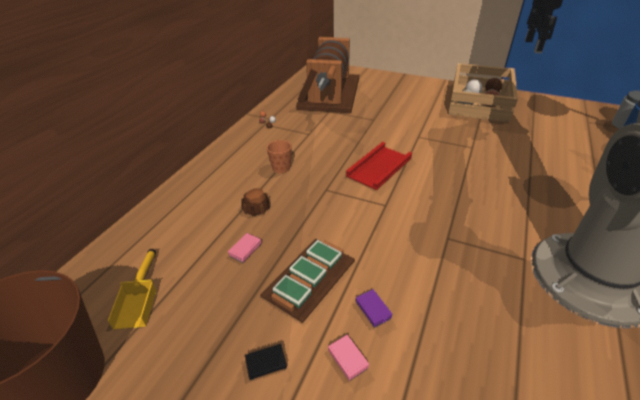

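The top view shows the rack (dark) at about (246,235) with green tins at (219,229), (244,232) and (270,237). The red tray is at (437,240), the cup at (388,126) and the stone at (311,141). The pink, black and purple blocks at (253,164), (180,297), (157,240) and (231,301) are look-alikes and I'll leave them alone. Next I'll measure.

```bash
cat > h.py <<'E'
import numpy as np,cv2
from scipy.spatial.transform import Rotation as R
from station import bot
def rot(q): return R.from_quat([q[1],q[2],q[3],q[0]])
def cloud(n,d):
    m=bot.camera_model(n);K=m["mtx"]
    v,u=np.mgrid[0:400,0:640]
    P=np.stack([(u-K[0,2])/K[0,0]*d,-(v-K[1,2])/K[1,1]*d,-d],-1)
    return P@rot(m["rotation"]).as_matrix().T+m["origin"]
def rect(P): # xy points
    r=cv2.minAreaRect((P*1000).astype(np.float32)); return r
E
python3 - <<'E'
from h import *
d=np.load('top0.npy');im=cv2.imread('pics/top0.png');C=cloud('top',d)
hsv=cv2.cvtColor(im,cv2.COLOR_BGR2HSV)
print("tablez",np.median(C[300:330,300:400,2]))
def rep(mask,name,zmin,zmax):
    mask=mask&(C[...,2]>zmin)&(C[...,2]<zmax)
    n,l,s,c=cv2.connectedComponentsWithStats(mask.astype(np.uint8))
    for i in range(1,n):
        if s[i,4]>60:
            P=C[l==i]; print(name,c[i].round(),s[i,4],P.mean(0).round(4),'medz',np.median(P[:,2]).round(4),[np.round(x,1) for x in rect(P[:,:2])])
reg=np.zeros((400,640),bool);reg[195:275,190:500]=1
rep(reg&(C[...,2]>.02),'anyhigh',.02,.06)
rep((hsv[...,0]>50)&(hsv[...,0]<95)&(hsv[...,1]>60)&reg,'green',-.01,.1)
rep(((hsv[...,0]<6)|(hsv[...,0]>172))&(hsv[...,1]>180)&reg&(hsv[...,2]>80),'red',-.01,.1)
rep(reg&(C[...,2]>.004),'all',.004,.08)
reg=~reg; reg[:80]=0;reg[:,500:]=0
rep(reg,'other',.008,.12)
big=cv2.resize(im[190:280,190:300],None,fx=7,fy=6,interpolation=cv2.INTER_CUBIC);cv2.imwrite('pics/crop.png',big)
E
```

```text
tablez 0.0003224860788747508
anyhigh [441. 219.] 422 [ 0.5784 -0.2153  0.0232] medz 0.0232 [array([ 578.9, -215.6]), array([189.5,  13.7]), np.float64(75.1)]
anyhigh [230. 230.] 1274 [0.5577 0.2676 0.028 ] medz 0.0285 [array([558.8, 269.6]), array([114.6,  67.8]), np.float64(82.1)]
anyhigh [267. 236.] 632 [0.5417 0.1823 0.0281] medz 0.0285 [array([543.2, 184.8]), array([54.1, 66. ]), np.float64(77.4)]
anyhigh [281. 240.] 82 [0.5326 0.1512 0.0236] medz 0.0234 [array([533.2, 151.1]), array([ 8. , 51.4]), np.float64(78.5)]
anyhigh [433. 258.] 441 [ 0.49   -0.1907  0.0232] medz 0.023 [array([ 489.9, -191.7]), array([190.6,  12.5]), np.float64(74.9)]
green [218. 228.] 324 [0.5619 0.2928 0.029 ] medz 0.029 [array([562.1, 293. ]), array([31.7, 55. ]), np.float64(80.5)]
green [244. 231.] 322 [0.5543 0.2351 0.0291] medz 0.0291 [array([554.7, 234.9]), array([30.6, 54.8]), np.float64(78.3)]
green [269. 236.] 330 [0.5422 0.1785 0.0292] medz 0.0292 [array([542.4, 178.6]), array([31.3, 55.5]), np.float64(77.6)]
red [437. 239.] 3708 [ 0.5351 -0.205   0.0119] medz 0.009 [array([ 534.3, -204.5]), arr
[... 670 characters left out ...]
02 [ 0.8025 -0.0962  0.0491] medz 0.0509 [array([797., -94.]), array([69.1, 68.3]), np.float64(9.0)]
other [310. 141.] 690 [0.7649 0.0842 0.0404] medz 0.0408 [array([771.9,  83.9]), array([67.8, 69.2]), np.float64(51.4)]
other [252. 164.] 512 [0.717  0.2215 0.0203] medz 0.0207 [array([718.6, 222.2]), array([66.5, 43.1]), np.float64(83.5)]
other [156. 239.] 574 [0.5384 0.4362 0.0207] medz 0.0211 [array([539.3, 437.9]), array([68.4, 42.8]), np.float64(41.8)]
other [179. 297.] 626 [0.4098 0.3735 0.0205] medz 0.0208 [array([409.9, 374.5]), array([43.4, 66.6]), np.float64(55.8)]
other [230. 301.] 609 [0.4001 0.2612 0.0205] medz 0.0206 [array([400.6, 262. ]), array([42.1, 66.2]), np.float64(51.9)]
```

View pics/crop.png

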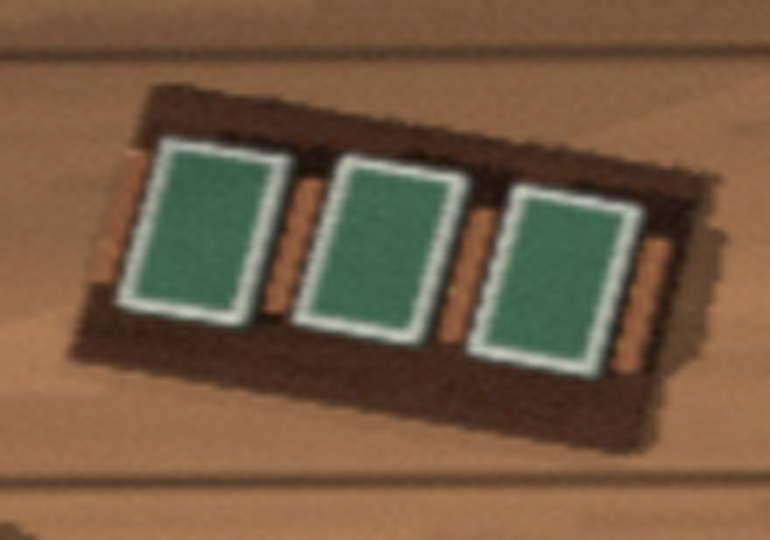

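```bash
cat >> h.py <<'E'
def yaw():
    o=bot.get_obs(); M=rot(o["tool_rot"]).as_matrix(); return np.degrees(np.arctan2(M[1,1],M[0,1])),M,o
def plan(p,yw=None):
    y,M,o=yaw(); d=np.array(p)-o["eef_pos"]
    print("t",o["t"].__round__(2),"yaw",y.round(2),"q",o["q"].round(2),"tcp",o["eef_pos"].round(4),"F",o["contact_force"].round(2),"w",round(o["gripper_width"],3))
    print(" toolx.z",M[:,0].round(4))
    print(" shift units now (before turn):",(M.T@d/.04).round(3))
    if yw is not None:
        t=(y-yw+180)%360-180
        # ideal pose
        a=np.radians(yw); T=np.array([[0,np.cos(a),np.sin(a)],[0,np.sin(a),-np.cos(a)],[-1,0,0]])
        rv=R.from_matrix(M.T@T).as_rotvec()/(2*np.pi)
        print(" turn units",rv.round(4),"shift units after turn:",(T.T@d/.04).round(3))
E
python3 - <<'E'
from h import *
plan([.55,.0,.2],-101); plan([.55,0,.2],79)
E
```

```text
t 0.1 yaw -71.96 q [ 1.15  0.48  0.02  1.56 -0.01  1.11 -0.08] tcp [ 0.2088 -0.6413  0.2304] F [ 0.3  -0.36 -0.36] w 1.005
 toolx.z [-6.0e-04  1.5e-03 -1.0e+00]
 shift units now (before turn): [  0.78  -12.602 -13.074]
 turn units [0.0807 0.0001 0.0002] shift units after turn: [  0.761 -17.366  -5.313]
t 0.1 yaw -71.96 q [ 1.15  0.48  0.02  1.56 -0.01  1.11 -0.08] tcp [ 0.2088 -0.6413  0.2304] F [ 0.3  -0.36 -0.36] w 1.005
 toolx.z [-6.0e-04  1.5e-03 -1.0e+00]
 shift units now (before turn): [  0.78  -12.602 -13.074]
 turn units [-4.193e-01 -3.000e-04  1.000e-04] shift units after turn: [ 0.761 17.366  5.313]
```

Request:
{"method": "step_arm", "body": {"plan": [[0, -0.5, -0.5, -0.02, 0, 0], [0, -0.95, -0.85, 0, 0, 0], [0, -1, -0.9, 0, 0, 0], [0, -1, -0.9, 0, 0, 0], [0, -1, -0.9, 0, 0, 0], [0, -1, -0.9, 0, 0, 0], [0, -1, -0.9, 0, 0, 0], [0, -1, -0.9, 0, 0, 0]], "fingers": 1}}

```text
t: 1.1
eef_pos: [0.3295, -0.2568, 0.2312]
tool_rot: [-0.154, -0.69, -0.154, 0.69]
contact_force: [1.3, 0.5, 0.8]
gripper_width: 0.001
```

```bash
python3 - <<'E'
from h import *
plan([.55,.1,.2],79)
E
```

```text
t 1.1 yaw -64.77 q [ 0.74  0.06 -0.23  2.12  0.02  0.96 -0.63] tcp [ 0.3295 -0.2568  0.2312] F [1.3  0.49 0.81] w 0.001
 toolx.z [-1.e-04 -1.e-04 -1.e+00]
 shift units now (before turn): [ 0.779 -5.719 -8.788]
 turn units [-0.3993  0.      0.    ] shift units after turn: [0.78  9.807 3.708]
```

Request:
{"method": "step_arm", "body": {"plan": [[0, -0.3, -1, 0, 0, 0], [0, -0.5, -1, 0, 0, 0], [0, -0.7, -1, 0, 0, 0], [0, -0.7, -1, 0, 0, 0], [0, -0.7, -1, 0, 0, 0], [0, -0.7, -1, 0, 0, 0], [0, -0.7, -1, 0, 0, 0], [0, -0.7, -1, 0, 0, 0]]}}

```text
t: 2.1
eef_pos: [0.5341, 0.0599, 0.231]
tool_rot: [-0.154, -0.69, -0.154, 0.69]
contact_force: [0.7, -0.8, 0.2]
gripper_width: 0.0
```

Request:
{"method": "step_arm", "body": {"plan": [[0, 0, 0, -0.028, 0, 0], [0, 0, 0, -0.028, 0, 0], [0, 0, 0, -0.028, 0, 0], [0, 0, 0, -0.028, 0, 0], [0, 0, 0, -0.028, 0, 0], [0, 0, 0, -0.028, 0, 0], [0, 0, 0, -0.028, 0, 0], [0, 0, 0, -0.028, 0, 0]]}}

```text
t: 3.1
eef_pos: [0.5333, 0.0586, 0.231]
tool_rot: [0.565, 0.424, 0.566, -0.425]
contact_force: [-0.3, 1.3, 0.2]
gripper_width: 0.0
```

Request:
{"method": "step_arm", "body": {"plan": [[0, 0, 0, -0.028, 0, 0], [0, 0, 0, -0.028, 0, 0], [0, 0, 0, -0.028, 0, 0], [0, 0, 0, -0.028, 0, 0], [0, 0, 0, -0.028, 0, 0], [0, 0, 0, -0.028, 0, 0], [0, 0, 0, 0, 0, 0]]}}

```text
t: 3.98
eef_pos: [0.5334, 0.0585, 0.2309]
tool_rot: [0.702, 0.085, 0.702, -0.085]
contact_force: [0.1, 0.1, 0.2]
gripper_width: -0.0
```

```bash
python3 - <<'E'
from h import *
plan([.53,.235,.2],79)
E
```

```text
t 3.98 yaw 76.25 q [ 0.56  0.41 -0.98  1.84  0.38  1.1   0.76] tcp [0.5334 0.0585 0.2309] F [0.07 0.08 0.19] w -0.0
 toolx.z [-9.e-04  4.e-04 -1.e+00]
 shift units now (before turn): [ 0.774  4.265 -1.131]
 turn units [-0.0076 -0.0002 -0.    ] shift units after turn: [ 0.772  4.315 -0.925]
```

Request:
{"method": "step_arm", "body": {"plan": [[0, 1, -0.4, -0.0076, 0, 0], [0.2, 1, -0.4, 0, 0, 0], [0.2, 1, -0.4, 0, 0, 0], [0.2, 1, -0.4, 0, 0, 0], [0, 0, 0, 0, 0, 0]]}}

```text
t: 4.6
eef_pos: [0.5011, 0.2322, 0.2071]
tool_rot: [0.704, 0.067, 0.704, -0.066]
contact_force: [-0.8, -0.6, 0.4]
gripper_width: 0.0
```

```bash
cat >> h.py <<'E'
def wcloud(d,M,p):
    m=bot.camera_model("wrist");K=m["mtx"];T=m["T_tool_cam"]
    v,u=np.mgrid[0:400,0:640]; x=(u-K[0,2])/K[0,0]; y=(v-K[1,2])/K[1,1]; th=np.hypot(x,y)+1e-9
    s=np.tan(th)/th
    P=np.stack([x*s*d,-y*s*d,-d],-1)
    P=P@T[:3,:3].T+T[:3,3]
    return P@M.T+p
def wshot(name):
    y,M,o=yaw(); p,d=bot.read_camera("wrist"); cv2.imwrite(f"pics/{name}.png",p[:,:,::-1]); C=wcloud(d,M,o["eef_pos"]); np.save(name+".npy",C); return p[:,:,::-1],C,o
E
python3 - <<'E'
from h import *
plan([.55,.235,.2],79)
im,C,o=wshot("w1")
hsv=cv2.cvtColor(np.ascontiguousarray(im),cv2.COLOR_BGR2HSV)
m=((hsv[...,0]>45)&(hsv[...,0]<95)&(hsv[...,1]>60)&(abs(C[...,2]-.028)<.012)).astype(np.uint8)
n,l,s,c=cv2.connectedComponentsWithStats(m)
for i in range(1,n):
    if s[i,4]>150: P=C[l==i]; print(c[i].round(),s[i,4],np.median(P[:,2]).round(4),rect(P[:,:2]))
E
```

```text
t 4.6 yaw 79.26 q [ 0.21  0.48 -0.99  1.83  0.45  1.08  0.45] tcp [0.5011 0.2322 0.2071] F [-0.76 -0.6   0.37] w 0.0
 toolx.z [-0.0011  0.0017 -1.    ]
 shift units now (before turn): [0.177 0.296 1.189]
 turn units [ 0.0007 -0.0002 -0.0002] shift units after turn: [0.178 0.302 1.187]
[383. 223.] 1301 0.0282 ((562.2738037109375, 293.635986328125), (33.087520599365234, 57.300987243652344), 79.4438705444336)
[280. 224.] 1319 0.0281 ((542.1550903320312, 179.01779174804688), (32.0784912109375, 56.94206619262695), 77.3033218383789)
[332. 225.] 1324 0.0281 ((554.4752197265625, 236.2054443359375), (32.651607513427734, 56.52793884277344), 77.61925506591797)
```

View pics/w1.png

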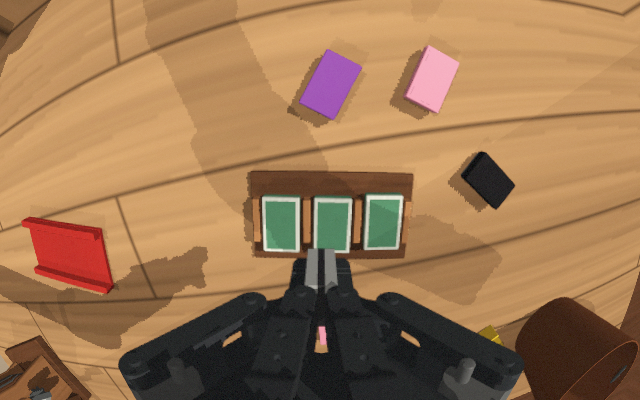

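```bash
python3 - <<'E'
from h import *
C=np.load("w1.npy");y,M,o=yaw()
Q=(C-o["eef_pos"])@M
s=(abs(Q[...,1])<.03)&(abs(Q[...,2])<.03)&(Q[...,0]<.01)&(Q[...,0]>-.06)
P=Q[s]
for a in np.arange(-.06,.01,.005):
    k=P[(P[:,0]>=a)&(P[:,0]<a+.005)]
    if len(k): print(round(a,3),len(k),'y',k[:,1].min().round(4),k[:,1].max().round(4),'z',k[:,2].min().round(4),k[:,2].max().round(4))
p,d=bot.read_camera("side");C=cloud("side",d);Q=(C-o["eef_pos"])@M
s=(abs(Q[...,1])<.03)&(abs(Q[...,2])<.03)&(Q[...,0]<.01)&(Q[...,0]>-.06)
P=Q[s]
for a in np.arange(-.06,.01,.005):
    k=P[(P[:,0]>=a)&(P[:,0]<a+.005)]
    if len(k): print(round(a,3),len(k),'y',k[:,1].min().round(4),k[:,1].max().round(4),'z',k[:,2].min().round(4),k[:,2].max().round(4))
plan([.5803,.1704,.05],78.5)
E
```

```text
-0.06 2239 y -0.03 0.03 z -0.0149 0.008
-0.055 1565 y -0.03 0.0299 z -0.0164 0.0098
-0.05 1352 y -0.0297 0.03 z -0.0164 0.0094
-0.045 569 y -0.0243 0.0289 z -0.0161 0.0048
-0.04 520 y -0.0125 0.0184 z -0.0143 0.0097
-0.035 257 y -0.0104 0.0164 z -0.0137 -0.0082
-0.03 370 y -0.0107 0.0165 z -0.0139 -0.0077
-0.025 296 y -0.0106 0.0166 z -0.0135 -0.0078
-0.02 311 y -0.0107 0.0167 z -0.0133 -0.0077
-0.015 296 y -0.0106 0.0166 z -0.0136 -0.0078
-0.01 183 y -0.0094 0.0155 z -0.0137 -0.008
-0.005 43 y -0.0032 0.0098 z -0.0129 -0.0117
-0.06 35 y -0.0295 0.0298 z -0.0137 0.007
-0.055 77 y -0.0282 0.0299 z -0.0144 0.0074
-0.05 43 y -0.0246 0.0297 z -0.0148 0.0017
-0.045 21 y -0.0126 0.0247 z -0.0145 0.0091
-0.04 18 y -0.0087 0.0145 z -0.0131 -0.0073
-0.035 21 y -0.004 0.0147 z -0.0137 -0.0057
-0.03 33 y -0.0139 0.0154 z -0.0127 0.005
-0.025 32 y -0.0131 0.0156 z -0.0121 0.0051
-0.02 33 y -0.0147 0.0153 z -0.0124 0.0049
-0.015 37 y -0.0129 0.0152 z -0.0124 0.0058
-0.01 23 y -0.0045 0.0133 z -0.0124 0.0045
-0.005 9 y -0.0024 0.0077 z -0.0126 -0.0067
-0.0 3 y 0.0061 0.0071 z -0.0064 0.0027
t 4.7 yaw 79.0 q [ 0.22  0.47 -0.98  1.83  0.45  1.08  0.45] tcp [0.503  0.2282 0.2071] F [ 0.65 -0.65 -0.38] w -0.004
 toolx.z [-3.e-04 -8.e-04 -1.e+00]
 shift units now (before turn): [ 3.927 -1.046  2.174]
 turn units [ 0.0014 -0.      0.0001] shift units after turn: [ 3.927 -1.03   2.182]
```

Request:
{"method": "step_arm", "body": {"plan": [[0.6, -0.2, 0.45, 0, 0, 0], [0.8, -0.25, 0.5, 0, 0, 0], [0.8, -0.25, 0.5, 0, 0, 0], [0.8, -0.2, 0.5, 0, 0, 0], [0.6, -0.1, 0.2, 0, 0, 0], [0.3, 0, 0, 0, 0, 0], [0, 0, 0, 0, 0, 0], [0, 0, 0, 0, 0, 0]]}}

```text
t: 5.7
eef_pos: [0.5801, 0.1739, 0.0525]
tool_rot: [0.704, 0.067, 0.703, -0.066]
contact_force: [-0.3, 0.6, 0.7]
gripper_width: 0.003
```

```bash
python3 - <<'E'
from h import *
plan([.5803,.1704,.0285],78.5)
im,C,o=wshot("w2")
plan([.5803,.1704,.0285],78.5)
cv2.imwrite("pics/w2c.png",cv2.resize(im[150:300,220:440],None,fx=3.5,fy=3.5))
hsv=cv2.cvtColor(np.ascontiguousarray(im),cv2.COLOR_BGR2HSV)
m=((hsv[...,0]>45)&(hsv[...,0]<95)&(hsv[...,1]>60)&(abs(C[...,2]-.028)<.012)).astype(np.uint8)
n,l,s,c=cv2.connectedComponentsWithStats(m)
for i in range(1,n):
    if s[i,4]>150: P=C[l==i]; print(c[i].round(),s[i,4],np.median(P[:,2]).round(4),rect(P[:,:2]))
E
```

```text
t 5.7 yaw 79.15 q [ 0.19  0.73 -0.81  1.82  0.67  0.89  0.45] tcp [0.5801 0.1739 0.0525] F [-0.33  0.6   0.67] w 0.003
 toolx.z [ 1.5e-03  8.0e-04 -1.0e+00]
 shift units now (before turn): [ 0.601 -0.085  0.021]
 turn units [ 0.0018  0.0002 -0.0002] shift units after turn: [ 0.601 -0.084  0.023]
t 5.75 yaw 79.15 q [ 0.19  0.73 -0.81  1.82  0.67  0.89  0.45] tcp [0.5802 0.1738 0.0526] F [-0.1   0.13 -0.06] w 0.001
 toolx.z [ 1.7e-03  7.0e-04 -1.0e+00]
 shift units now (before turn): [ 0.603 -0.083  0.017]
 turn units [ 0.0018  0.0002 -0.0002] shift units after turn: [ 0.603 -0.083  0.019]
[379. 174.] 185 0.0192 ((549.304931640625, 215.7165985107422), (1.4966492652893066, 64.26842498779297), 77.23090362548828)
[467. 174.] 465 0.0194 ((557.89453125, 273.14874267578125), (2.8300371170043945, 65.03965759277344), 78.30123901367188)
[316. 180.] 5874 0.0281 ((542.7227783203125, 179.13815307617188), (33.25407791137695, 57.527305603027344), 77.59957885742188)
[416. 182.] 5141 0.0281 ((554.5707397460938, 236.05540466308594), (33.77536392211914, 57.418487548828125), 78.0348892211914)
[500. 179.] 3703 0.0282 ((562.1605834960938, 293.906005859375), (35.455810546875, 57.69295120239258), 79.84404754638672)
```

View pics/w2c.png

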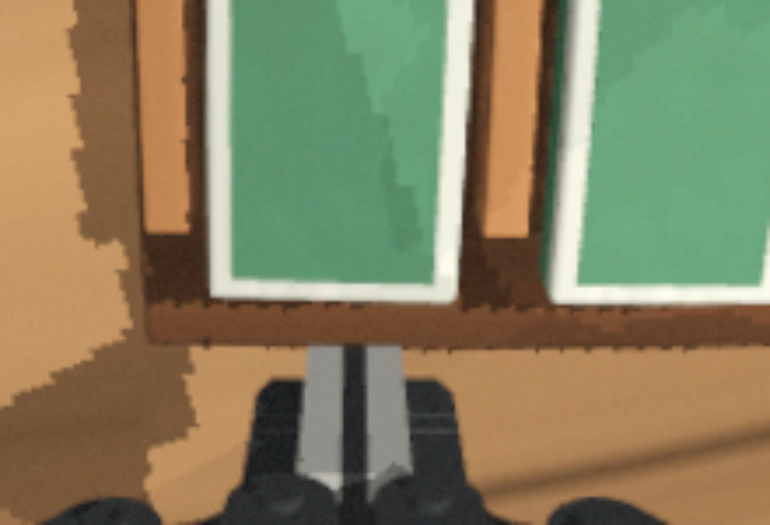

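Request:
{"method": "step_arm", "body": {"plan": [[0.25, 0, 0.04, 0, 0, 0], [0.25, 0, 0, 0, 0, 0], [0.05, 0, 0, 0, 0, 0], [0, 0, 0, 0, 0, 0]]}}

```text
t: 6.25
eef_pos: [0.5813, 0.1725, 0.0289]
tool_rot: [0.704, 0.067, 0.704, -0.067]
contact_force: [0.5, -0.2, 0.5]
gripper_width: -0.0
```

Request:
{"method": "step_arm", "body": {"plan": [[0.025, 0, 0, 0, 0, 0], [0.025, 0, 0, 0, 0, 0], [0.025, 0, 0, 0, 0, 0], [0, 0, 0, 0, 0, 0]]}}

```text
t: 6.75
eef_pos: [0.5817, 0.1725, 0.0264]
tool_rot: [0.704, 0.067, 0.704, -0.067]
contact_force: [0.4, 0.2, 0.6]
gripper_width: -0.004
```

Request:
{"method": "step_arm", "body": {"plan": [[0.025, 0, 0, 0, 0, 0], [0.025, 0, 0, 0, 0, 0], [0, 0, 0, 0, 0, 0]]}}

```text
t: 7.12
eef_pos: [0.5815, 0.1724, 0.0242]
tool_rot: [0.704, 0.067, 0.704, -0.067]
contact_force: [1.4, -0.3, 1.3]
gripper_width: -0.004
```

```bash
cat > shot.py <<'E'
import sys
from h import *
n=sys.argv[1]
im,C,o=wshot(n); plan([0,0,0])
cv2.imwrite(f"pics/{n}c.png",cv2.resize(im[150:300,220:540],None,fx=2.5,fy=2.5))
hsv=cv2.cvtColor(np.ascontiguousarray(im),cv2.COLOR_BGR2HSV)
m=((hsv[...,0]>45)&(hsv[...,0]<95)&(hsv[...,1]>60)&(C[...,2]>.0225)&(C[...,2]<.06)).astype(np.uint8)
m=cv2.erode(m,np.ones((3,3),np.uint8))
k,l,s,c=cv2.connectedComponentsWithStats(m)
for i in range(1,k):
    if s[i,4]>150:
        P=C[l==i]; A=np.c_[P[:,:2]-P[:,:2].mean(0),np.ones(len(P))]; co=np.linalg.lstsq(A,P[:,2],rcond=None)[0]
        r=rect(P[:,:2]); print(c[i].round(),s[i,4],np.round(r[0],1),np.round(r[1],1),round(r[2],1),"z",P[:,2].mean().round(4),"slope along x deg",np.degrees(co[0]).round(2),"y",np.degrees(co[1]).round(2))
E
python3 shot.py w3
```

```text
t 7.17 yaw 79.09 q [ 0.17  0.77 -0.78  1.82  0.7   0.85  0.42] tcp [0.5814 0.1724 0.0242] F [-0.22  0.72  1.51] w 0.001
 toolx.z [-2.e-04 -1.e-04 -1.e+00]
 shift units now (before turn): [  0.609  -6.984 -13.457]
[434. 193.] 6369 [554.8 235.9] [33.1 56.7] 77.8 z 0.0281 slope along x deg -0.01 y -0.08
[528. 188.] 4058 [562.1 293.6] [33.9 56.7] 78.7 z 0.0282 slope along x deg -0.02 y -0.26
[317. 193.] 7100 [545.4 178.7] [32.6 55.9] 77.7 z 0.0287 slope along x deg -8.32 y 1.92
```

View pics/w3c.png

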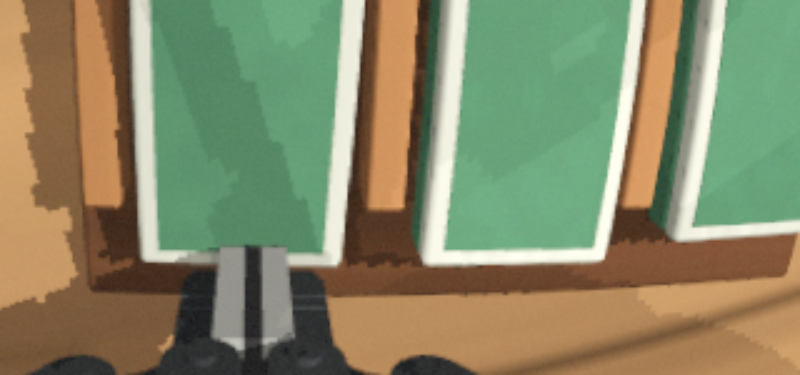

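The press on the right-hand tin shows it rocking: its lid tilts about 8.5° along its length at 1.5 N, while the other two read 0°. I'll release it, check that it returns, then turn and open for an end grasp.

Request:
{"method": "step_arm", "body": {"plan": [[-0.5, 0, 0, 0, 0, 0], [-0.8, 0, 0, 0, 0, 0], [-0.5, 0, 0, 0.02, 0, 0], [0, 0, 0, 0.028, 0, 0], [0, 0, 0, 0.028, 0, 0], [0, 0, 0, 0.028, 0, 0], [0, 0, 0, 0.028, 0, 0], [0, 0, 0, 0.028, 0, 0]], "fingers": -1}}

```text
t: 8.18
eef_pos: [0.5816, 0.173, 0.0978]
tool_rot: [0.583, 0.4, 0.583, -0.399]
contact_force: [-0.3, 0.6, 0.6]
gripper_width: 0.999
```

Request:
{"method": "step_arm", "body": {"plan": [[0, 0, 0, 0.028, 0, 0], [0, 0, 0, 0.028, 0, 0], [0, 0, 0, 0.028, 0, 0], [0, 0, 0, 0.009, 0, 0], [0, 0, 0, 0, 0, 0], [0, 0, 0, 0, 0, 0]]}}

```text
t: 8.93
eef_pos: [0.5816, 0.1727, 0.097]
tool_rot: [0.445, 0.549, 0.445, -0.549]
contact_force: [0.3, 0.5, 0.1]
gripper_width: 0.998
```

```bash
python3 shot.py w4; python3 - <<'E'
from h import *
plan([.5426,.179,.05],-12.3)
E
```

```text
t 8.97 yaw -11.93 q [-0.03  0.57 -0.49  1.81  0.34  0.85 -0.89] tcp [0.5816 0.1727 0.0968] F [-0.32  0.34  0.39] w 1.001
 toolx.z [ 3.e-04  4.e-04 -1.e+00]
 shift units now (before turn): [  2.413 -13.334   7.229]
[257.  59.] 3385 [561.9 293.8] [32.1 56. ] 79.5 z 0.0281 slope along x deg 0.08 y -0.13
[265. 142.] 3394 [554.5 235.9] [32.1 55.8] 78.1 z 0.028 slope along x deg 0.06 y 0.07
[268. 220.] 2811 [542.2 179.3] [32.2 55.4] 77.6 z 0.028 slope along x deg 0.65 y -0.08
t 8.97 yaw -11.93 q [-0.03  0.57 -0.49  1.81  0.34  0.85 -0.89] tcp [0.5816 0.1727 0.0968] F [-0.32  0.34  0.39] w 1.001
 toolx.z [ 3.e-04  4.e-04 -1.e+00]
 shift units now (before turn): [ 1.169 -0.987  0.047]
 turn units [ 0.001  -0.0001 -0.    ] shift units after turn: [ 1.169 -0.986  0.053]
```

View pics/w4.png

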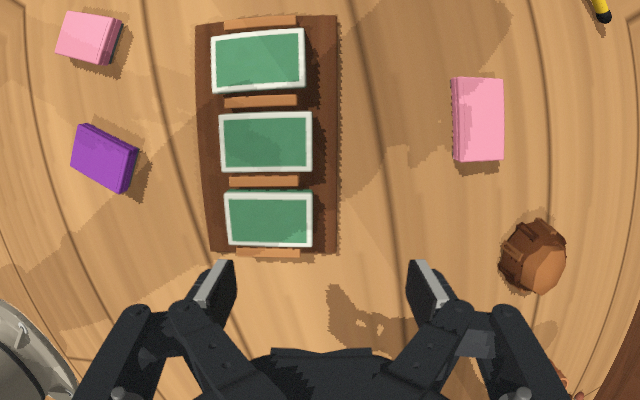

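The tin has returned to level, with about 0.6° of residual slope. It stands at pixel (268,220), and the jaws are open and lined up with its length. Next I'll shift over it and go down.

Request:
{"method": "step_arm", "body": {"plan": [[0.2, -0.5, 0.03, 0.001, 0, 0], [0.4, -0.48, 0.02, 0, 0, 0], [0.2, 0, 0, 0, 0, 0], [0, 0, 0, 0, 0, 0], [0, 0, 0, 0, 0, 0]]}}

```text
t: 9.6
eef_pos: [0.5441, 0.1787, 0.0648]
tool_rot: [0.443, 0.551, 0.443, -0.551]
contact_force: [-0.0, 0.2, 0.4]
gripper_width: 0.998
```

```bash
python3 shot.py w5; python3 - <<'E'
from h import *
plan([.5424,.1791,.0045],-12.3)
E
```

```text
t 9.65 yaw -12.39 q [-0.06  0.57 -0.48  1.91  0.37  0.75 -0.96] tcp [0.5439 0.1787 0.0648] F [ 0.17 -0.59 -0.16] w 0.996
 toolx.z [ 1.2e-03  4.0e-04 -1.0e+00]
 shift units now (before turn): [  1.602 -12.325   7.283]
[309.  47.] 5077 [562.  293.8] [32.7 56.3] 80.0 z 0.0281 slope along x deg 0.03 y -0.11
[318. 144.] 5019 [554.6 235.9] [32.3 56.2] 78.1 z 0.028 slope along x deg 0.1 y 0.15
[318. 235.] 3820 [542.5 179.3] [32.6 56. ] 77.9 z 0.028 slope along x deg 0.02 y -0.02
t 9.65 yaw -12.39 q [-0.06  0.57 -0.48  1.91  0.37  0.75 -0.96] tcp [0.5439 0.1787 0.0648] F [ 0.17 -0.59 -0.16] w 0.996
 toolx.z [ 1.2e-03  4.0e-04 -1.0e+00]
 shift units now (before turn): [ 1.508e+00 -4.100e-02  1.000e-03]
 turn units [-0.0002 -0.0001 -0.0002] shift units after turn: [ 1.508 -0.04  -0.   ]
```

View pics/w5.png

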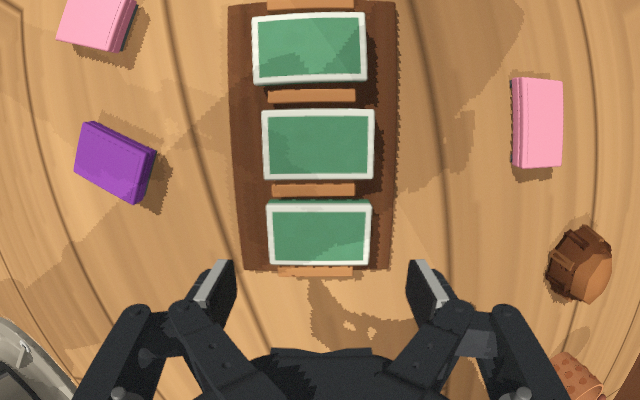

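Request:
{"method": "step_arm", "body": {"plan": [[0.5, -0.03, 0, 0, 0, 0], [0.5, 0, 0, 0, 0, 0], [0.3, 0, 0, 0, 0, 0], [0.18, 0, 0, 0, 0, 0], [0, 0, 0, 0, 0, 0]]}}

```text
t: 10.28
eef_pos: [0.5413, 0.179, 0.0045]
tool_rot: [-0.443, -0.551, -0.444, 0.551]
contact_force: [-0.6, 0.2, 0.3]
gripper_width: 1.002
```

Request:
{"method": "step_arm", "body": {"plan": [[0, 0, 0, 0, 0, 0], [0, 0, 0, 0, 0, 0], [0, 0, 0, 0, 0, 0], [0, 0, 0, 0, 0, 0], [0, 0, 0, 0, 0, 0]], "fingers": 1, "force": 40}}

```text
t: 10.9
eef_pos: [0.5421, 0.1793, 0.0059]
tool_rot: [0.444, 0.551, 0.443, -0.55]
contact_force: [-1.6, -0.6, 6.1]
gripper_width: 0.764
```

Request:
{"method": "step_arm", "body": {"plan": [[-0.1, 0, 0, 0, 0, 0], [-0.4, 0, 0, 0, 0, 0], [-0.8, 0, 0, 0, 0, 0], [-0.8, 0, 0, 0, 0, 0], [0, 0, 0, 0, 0, 0]]}}

```text
t: 11.52
eef_pos: [0.5435, 0.1798, 0.0921]
tool_rot: [0.444, 0.553, 0.443, -0.549]
contact_force: [-0.0, -0.3, -2.4]
gripper_width: 0.761
```

```bash
python3 shot.py w6; python3 - <<'E'
from h import *
plan([.56,0,.08],-15)
E
```

```text
t 11.57 yaw -12.37 q [-0.04  0.53 -0.5   1.9   0.34  0.8  -0.94] tcp [0.5424 0.1791 0.0903] F [ 0.6   0.35 -3.73] w 0.763
 toolx.z [ 2.4e-03  6.0e-04 -1.0e+00]
 shift units now (before turn): [  2.222 -12.29    7.28 ]
[311.  56.] 3819 [562.  293.8] [32.1 56.1] 79.2 z 0.0281 slope along x deg 0.07 y -0.01
[319. 141.] 3713 [554.7 236. ] [31.6 55.8] 77.7 z 0.0281 slope along x deg -0.05 y 0.01
t 11.57 yaw -12.37 q [-0.04  0.53 -0.5   1.9   0.34  0.8  -0.94] tcp [0.5424 0.1791 0.0903] F [ 0.6   0.35 -3.73] w 0.763
 toolx.z [ 2.4e-03  6.0e-04 -1.0e+00]
 shift units now (before turn): [0.256 1.389 4.28 ]
 turn units [ 0.0073 -0.0002 -0.0004] shift units after turn: [0.258 1.585 4.211]
```

View pics/w6.png

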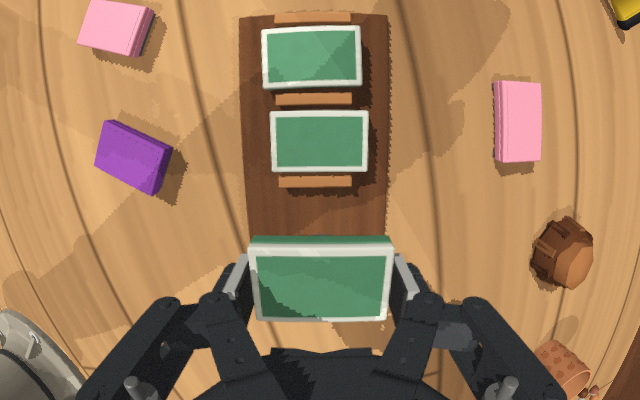

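Request:
{"method": "step_arm", "body": {"plan": [[0, 0.1, 0.4, 0.0073, 0, 0], [0, 0.3, 0.8, 0, 0, 0], [0, 0.35, 0.9, 0, 0, 0], [0.1, 0.35, 0.9, 0, 0, 0], [0.1, 0.35, 0.8, 0, 0, 0], [0.05, 0.14, 0.4, 0, 0, 0], [0, 0, 0, 0, 0, 0]]}}

```text
t: 12.45
eef_pos: [0.5596, -0.0013, 0.0782]
tool_rot: [-0.429, -0.561, -0.43, 0.562]
contact_force: [-0.4, 1.7, -1.9]
gripper_width: 0.76
```

Request:
{"method": "step_arm", "body": {"plan": [[0.3, 0, 0, 0, 0, 0], [0.6, 0, 0, 0, 0, 0], [0.6, 0, 0, 0, 0, 0], [0.25, 0, 0, 0, 0, 0], [0, 0, 0, 0, 0, 0]]}}

```text
t: 13.08
eef_pos: [0.5598, 0.0015, 0.0085]
tool_rot: [-0.431, -0.56, -0.431, 0.561]
contact_force: [0.0, -1.1, -3.0]
gripper_width: 0.764
```

```bash
python3 - <<'E'
from h import *
plan([.56,0,-.001],-15)
p,d=bot.read_camera("side");cv2.imwrite("pics/s1.png",p[:,:,::-1])
cv2.imwrite("pics/s1c.png",cv2.resize(p[130:280,300:500,::-1],None,fx=4,fy=4))
E
```

```text
t 13.07 yaw -14.88 q [ 0.2   0.63 -0.41  1.96  0.4   0.63 -0.73] tcp [0.5598 0.0015 0.0085] F [ 0.03 -1.09 -3.01] w 0.764
 toolx.z [-1.4e-03  5.0e-04 -1.0e+00]
 shift units now (before turn): [0.236 0.014 0.036]
 turn units [ 0.0003 -0.      0.0002] shift units after turn: [0.236 0.014 0.036]
```

View pics/s1c.png

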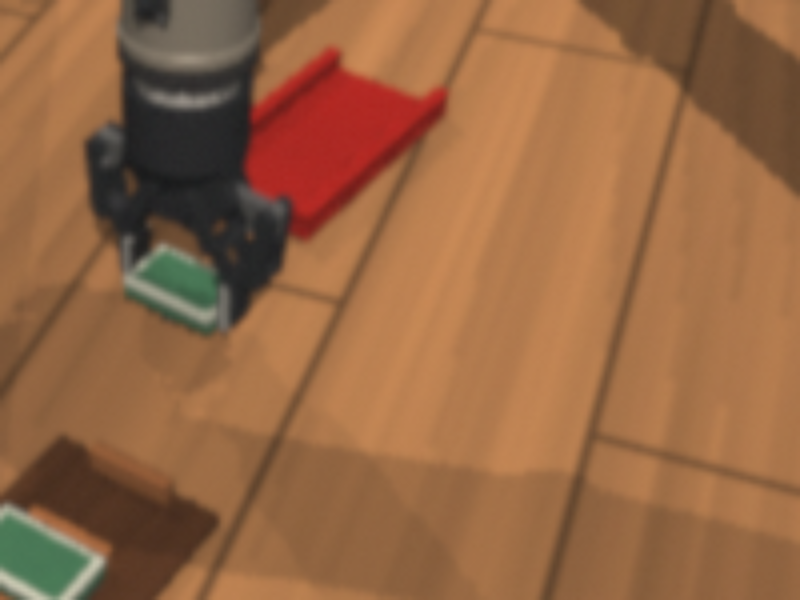

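Request:
{"method": "step_arm", "body": {"plan": [[0.1, 0, 0, 0, 0, 0], [0.075, 0, 0, 0, 0, 0], [0.03, 0, 0, 0, 0, 0], [0, 0, 0, 0, 0, 0]]}}

```text
t: 13.62
eef_pos: [0.5604, 0.0002, 0.0009]
tool_rot: [0.431, 0.561, 0.431, -0.561]
contact_force: [-0.5, 0.3, -3.0]
gripper_width: 0.76
```

Request:
{"method": "step_arm", "body": {"plan": [[0.03, 0, 0, 0, 0, 0], [0.02, 0, 0, 0, 0, 0], [0, 0, 0, 0, 0, 0]]}}

```text
t: 14.0
eef_pos: [0.5604, 0.0003, -0.0012]
tool_rot: [-0.431, -0.561, -0.431, 0.561]
contact_force: [-0.5, -0.3, -2.5]
gripper_width: 0.765
```

Request:
{"method": "step_arm", "body": {"plan": [[0.025, 0, 0, 0, 0, 0], [0, 0, 0, 0, 0, 0]]}}

```text
t: 14.25
eef_pos: [0.5605, 0.0003, -0.002]
tool_rot: [0.431, 0.561, 0.431, -0.561]
contact_force: [-0.3, -0.0, -2.0]
gripper_width: 0.759
```

Request:
{"method": "step_arm", "body": {"plan": [[0.025, 0, 0, 0, 0, 0], [0, 0, 0, 0, 0, 0]]}}

```text
t: 14.5
eef_pos: [0.5606, 0.0003, -0.0021]
tool_rot: [-0.431, -0.561, -0.43, 0.561]
contact_force: [-3.1, -0.2, 8.5]
gripper_width: 0.766
```

Request:
{"method": "step_arm", "body": {"plan": [[0, 0, 0, 0, 0, 0], [0, 0, 0, 0, 0, 0], [0, 0, 0, 0, 0, 0], [-0.2, 0, 0, 0, 0, 0], [-0.7, 0, 0, 0, 0, 0], [-0.9, 0, 0, 0, 0, 0], [0, 0, 0, 0, 0, 0]], "fingers": -1}}

```text
t: 15.38
eef_pos: [0.5627, 0.0006, 0.072]
tool_rot: [0.432, 0.563, 0.429, -0.559]
contact_force: [-0.6, -0.2, -0.7]
gripper_width: 0.997
```

Request:
{"method": "step_arm", "body": {"plan": [[0, 0, 0, -0.028, 0, 0], [0, 0, 0, -0.028, 0, 0], [0, 0, 0, -0.028, 0, 0], [0, 0, 0, -0.028, 0, 0], [0, 0, 0, -0.028, 0, 0], [0, 0, 0, -0.028, 0, 0], [0, 0, 0, -0.028, 0, 0], [0, 0, 0, -0.028, 0, 0]]}}

```text
t: 16.38
eef_pos: [0.5599, 0.0001, 0.0683]
tool_rot: [0.691, 0.147, 0.692, -0.147]
contact_force: [-0.6, -0.7, -0.9]
gripper_width: 1.0
```

Request:
{"method": "step_arm", "body": {"plan": [[0, 0, 0, -0.026, 0, 0], [0, 0, 0, 0, 0, 0], [0, 0, 0, 0, 0, 0]]}}

```text
t: 16.75
eef_pos: [0.5602, 0.0002, 0.0686]
tool_rot: [0.701, 0.093, 0.701, -0.093]
contact_force: [0.3, -0.9, -0.1]
gripper_width: 0.999
```

```bash
sed 's/C\[...,2\]>.0225/C[...,2]>.0165/' shot.py > shotb.py; python3 shotb.py w7; python3 - <<'E'
from h import *
plan([.56,0,.06],75)
E
```

```text
t 16.8 yaw 74.88 q [ 0.51  0.65 -0.82  1.92  0.62  0.85  0.66] tcp [5.603e-01 3.000e-04 6.870e-02] F [-0.61 -0.23  0.54] w 0.999
 toolx.z [-4.e-04 -1.e-04 -1.e+00]
 shift units now (before turn): [  1.723  -3.66  -13.519]
[597. 148.] 1361 [554.6 235.7] [32.5 55.3] 79.0 z 0.0282 slope along x deg -0.14 y -0.42
[631. 146.] 842 [562.2 293.6] [33.7 55.2] 79.9 z 0.0283 slope along x deg -0.07 y -0.41
[320. 226.] 3453 [5.603e+02 4.000e-01] [32.  55.7] 75.2 z 0.0201 slope along x deg -0.02 y 0.05
t 16.8 yaw 74.88 q [ 0.51  0.65 -0.82  1.92  0.62  0.85  0.66] tcp [5.603e-01 3.000e-04 6.870e-02] F [-0.61 -0.23  0.54] w 0.999
 toolx.z [-4.e-04 -1.e-04 -1.e+00]
 shift units now (before turn): [ 0.218 -0.008 -0.004]
 turn units [-0.0003 -0.0001  0.    ] shift units after turn: [ 0.218 -0.008 -0.004]
```

View pics/w7.png

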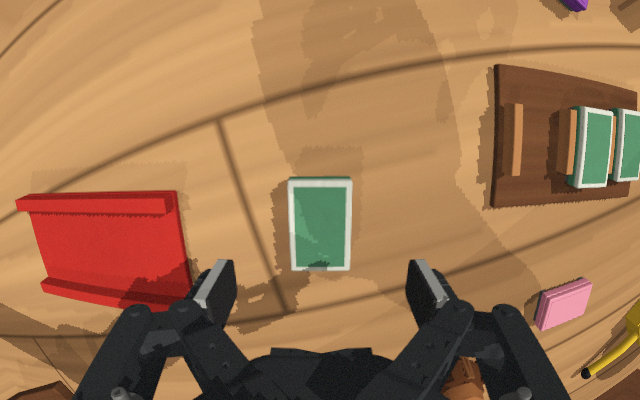

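The tin (320,226) stands level and alone on the boards at (0.560, 0.000), lid at 20 mm. Next is the long-side grasp.

Request:
{"method": "step_arm", "body": {"plan": [[0.4, 0, 0, 0, 0, 0], [0.6, 0, 0, 0, 0, 0], [0.4, 0, 0, 0, 0, 0], [0.18, 0, 0, 0, 0, 0], [0, 0, 0, 0, 0, 0], [0, 0, 0, 0, 0, 0]]}}

```text
t: 17.55
eef_pos: [0.5609, 0.0005, 0.0062]
tool_rot: [0.701, 0.092, 0.701, -0.092]
contact_force: [-0.3, -0.2, -0.2]
gripper_width: 0.999
```

Request:
{"method": "step_arm", "body": {"plan": [[0, 0, 0, 0, 0, 0], [0, 0, 0, 0, 0, 0], [0, 0, 0, 0, 0, 0], [0, 0, 0, 0, 0, 0], [0, 0, 0, 0, 0, 0], [0, 0, 0, 0, 0, 0]], "fingers": 1, "force": 40}}

```text
t: 18.3
eef_pos: [0.5607, 0.0001, 0.0063]
tool_rot: [0.701, 0.092, 0.701, -0.092]
contact_force: [-1.4, -0.6, 5.6]
gripper_width: 0.479
```

Request:
{"method": "step_arm", "body": {"plan": [[-0.1, 0, 0, 0, 0, 0], [-0.4, 0, 0, 0, 0, 0], [-0.8, 0, 0, 0, 0, 0], [-0.7, 0, 0, 0, 0, 0], [0, 0, 0, 0, 0, 0], [0, 0, 0, 0, 0, 0]]}}

```text
t: 19.05
eef_pos: [0.5598, -0.0001, 0.0852]
tool_rot: [0.701, 0.092, 0.701, -0.092]
contact_force: [-0.6, -0.7, -1.8]
gripper_width: 0.478
```

```bash
python3 shotb.py w8; python3 - <<'E'
from h import *
C=np.load("w8.npy");im=cv2.imread("pics/w8.png");hsv=cv2.cvtColor(im,cv2.COLOR_BGR2HSV)
red=((hsv[...,0]<6)|(hsv[...,0]>172))&(hsv[...,1]>170)&(hsv[...,2]>60)
m=red&(C[...,2]>.02)&(C[...,2]<.027)
n,l,s,c=cv2.connectedComponentsWithStats(m.astype(np.uint8))
for i in range(1,n):
    if s[i,4]>100: P=C[l==i];print(c[i].round(),s[i,4],rect(P[:,:2]))
plan([.5345,-.2045,.07],75)
E
```

```text
t 19.1 yaw 75.02 q [ 0.53  0.62 -0.84  1.91  0.6   0.88  0.68] tcp [ 5.595e-01 -1.000e-04  8.470e-02] F [ 0.4   0.16 -3.02] w 0.481
 toolx.z [-1.8e-03 -3.0e-04 -1.0e+00]
 shift units now (before turn): [  2.143  -3.613 -13.51 ]
[584. 146.] 1285 [554.8 235.7] [33.4 56. ] 77.1 z 0.0283 slope along x deg -0.04 y -0.39
[620. 144.] 852 [562.4 293.8] [31.9 55.4] 80.2 z 0.0283 slope along x deg 0.02 y -0.36
[106. 199.] 2066 ((490.45855712890625, -191.6529998779297), (192.1114959716797, 12.738398551940918), 74.86104583740234)
[119. 290.] 1396 ((578.3602905273438, -217.63548278808594), (184.5154266357422, 12.831592559814453), 74.95509338378906)
t 19.1 yaw 75.02 q [ 0.53  0.62 -0.84  1.91  0.6   0.88  0.68] tcp [ 5.595e-01 -1.000e-04  8.470e-02] F [ 0.4   0.16 -3.02] w 0.481
 toolx.z [-1.8e-03 -3.0e-04 -1.0e+00]
 shift units now (before turn): [ 0.371 -5.099  0.717]
 turn units [ 0.0001 -0.0003  0.0001] shift units after turn: [ 0.368 -5.099  0.718]
```

View pics/w8.png

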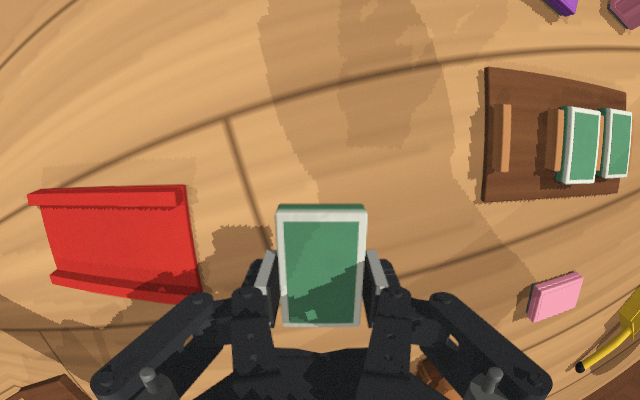

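Request:
{"method": "step_arm", "body": {"plan": [[0, -0.4, 0.1, 0, 0, 0], [0, -0.9, 0.1, 0, 0, 0], [0, -1, 0.15, 0, 0, 0], [0, -1, 0.15, 0, 0, 0], [0, -1, 0.15, 0, 0, 0], [0, -0.6, 0.07, 0, 0, 0], [0, -0.2, 0, 0, 0, 0], [0, 0, 0, 0, 0, 0]]}}

```text
t: 20.1
eef_pos: [0.535, -0.2044, 0.0852]
tool_rot: [0.701, 0.093, 0.701, -0.092]
contact_force: [-0.8, 0.3, -3.5]
gripper_width: 0.479
```

```bash
python3 - <<'E'
from h import *
im,C,o=wshot("w9");hsv=cv2.cvtColor(np.ascontiguousarray(im),cv2.COLOR_BGR2HSV)
red=((hsv[...,0]<6)|(hsv[...,0]>172))&(hsv[...,1]>170)&(hsv[...,2]>60)
m=red&(C[...,2]>.02)&(C[...,2]<.027)
n,l,s,c=cv2.connectedComponentsWithStats(m.astype(np.uint8))
for i in range(1,n):
    if s[i,4]>100: P=C[l==i];print(c[i].round(),s[i,4],rect(P[:,:2]))
g=(hsv[...,0]>45)&(hsv[...,0]<95)&(hsv[...,1]>60)&(abs(C[...,0]-o["eef_pos"][0])<.05)&(abs(C[...,1]-o["eef_pos"][1])<.05)
P=C[g&(C[...,2]>.085)];print(len(P),P.mean(0),rect(P[:,:2]));A=np.c_[P[:,:2]-P[:,:2].mean(0),np.ones(len(P))];print(np.degrees(np.linalg.lstsq(A,P[:,2],rcond=None)[0][:2]))
plan([.5346,-.2036,.02],75)
E
```

```text
[320. 157.] 4588 ((490.7919006347656, -191.94122314453125), (189.39158630371094, 12.75466537475586), 74.79395294189453)
[224. 273.] 572 ((559.3607177734375, -288.318603515625), (38.359195709228516, 12.470959663391113), 74.28626251220703)
[417. 273.] 551 ((598.7255249023438, -142.79397583007812), (37.2964973449707, 12.430013656616211), 75.10528564453125)
7587 [ 0.53071031 -0.20239951  0.10079635] ((532.3699951171875, -203.94007873535156), (104.35094451904297, 63.15542221069336), 74.4915771484375)
[ 0.42233788 -4.12909287]
t 20.15 yaw 75.07 q [ 0.87  0.64 -0.83  1.88  0.6   0.89  1.06] tcp [ 0.5354 -0.2033  0.0855] F [ 0.59  0.79 -2.6 ] w 0.479
 toolx.z [-3.e-04  9.e-04 -1.e+00]
 shift units now (before turn): [ 1.637 -0.014 -0.016]
 turn units [ 0.0002 -0.0001 -0.0001] shift units after turn: [ 1.637 -0.013 -0.017]
```

View pics/w9.png

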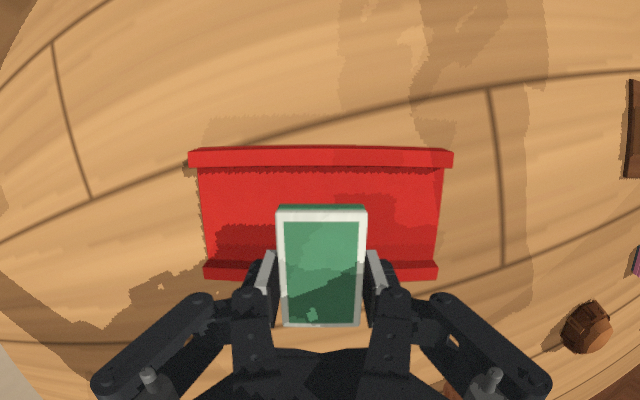

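Request:
{"method": "step_arm", "body": {"plan": [[0.3, 0, -0.02, 0, 0, 0], [0.5, 0, 0, 0, 0, 0], [0.5, 0, 0, 0, 0, 0], [0.25, 0, 0, 0, 0, 0], [0.1, 0, 0, 0, 0, 0], [0.05, 0, 0, 0, 0, 0], [0, 0, 0, 0, 0, 0]]}}

```text
t: 21.02
eef_pos: [0.5351, -0.2041, 0.0181]
tool_rot: [0.701, 0.092, 0.701, -0.092]
contact_force: [-0.2, 0.5, -2.3]
gripper_width: 0.479
```

Request:
{"method": "step_arm", "body": {"plan": [[0.025, 0, 0, 0, 0, 0], [0, 0, 0, 0, 0, 0]]}}

```text
t: 21.28
eef_pos: [0.5348, -0.2041, 0.0169]
tool_rot: [0.701, 0.092, 0.701, -0.092]
contact_force: [0.1, -0.4, -3.2]
gripper_width: 0.479
```

Request:
{"method": "step_arm", "body": {"plan": [[0.025, 0, 0, 0, 0, 0], [0.02, 0, 0, 0, 0, 0], [0, 0, 0, 0, 0, 0]]}}

```text
t: 21.65
eef_pos: [0.5347, -0.204, 0.0148]
tool_rot: [0.701, 0.092, 0.701, -0.092]
contact_force: [-0.2, -0.1, -3.0]
gripper_width: 0.477
```

Request:
{"method": "step_arm", "body": {"plan": [[0.02, 0, 0, 0, 0, 0], [0, 0, 0, 0, 0, 0]]}}

```text
t: 21.9
eef_pos: [0.5348, -0.204, 0.0143]
tool_rot: [0.701, 0.092, 0.701, -0.092]
contact_force: [-1.9, -0.5, 0.7]
gripper_width: 0.478
```

Request:
{"method": "step_arm", "body": {"plan": [[0.01, 0, 0, 0, 0, 0], [0, 0, 0, 0, 0, 0]]}}

```text
t: 22.15
eef_pos: [0.5349, -0.204, 0.0143]
tool_rot: [0.701, 0.092, 0.701, -0.092]
contact_force: [-3.1, 0.6, 5.9]
gripper_width: 0.478
```

Request:
{"method": "step_arm", "body": {"plan": [[0, 0, 0, 0, 0, 0], [0, 0, 0, 0, 0, 0], [0, 0, 0, 0, 0, 0], [0, 0, 0, 0, 0, 0], [-0.2, 0, 0, 0, 0, 0], [-0.8, 0, 0, 0, 0, 0], [-0.9, 0, 0, 0, 0, 0], [-0.9, 0, 0, 0, 0, 0]], "fingers": -1}}

```text
t: 23.15
eef_pos: [0.5347, -0.2038, 0.1273]
tool_rot: [0.701, 0.092, 0.701, -0.092]
contact_force: [-0.4, -1.0, -0.1]
gripper_width: 1.005
```

Request:
{"method": "step_arm", "body": {"plan": [[-0.5, 0, 0, 0, 0, 0], [0, 0, 0, 0, 0, 0], [0, 0, 0, 0, 0, 0]]}}

```text
t: 23.52
eef_pos: [0.5339, -0.2041, 0.1446]
tool_rot: [0.7, 0.092, 0.702, -0.092]
contact_force: [-0.5, -0.3, -0.3]
gripper_width: 1.0
```

```bash
python3 shotb.py w10; python3 - <<'E'
from h import *
p,d=bot.read_camera("side");cv2.imwrite("pics/s2.png",p[:,:,::-1])
E
```

```text
t 23.57 yaw 75.02 q [ 0.92  0.56 -0.89  1.84  0.52  0.99  1.12] tcp [ 0.5338 -0.204   0.1443] F [ 0.22  0.62 -0.29] w 1.002
 toolx.z [-2.2e-03  7.0e-04 -1.0e+00]
 shift units now (before turn): [  3.641   1.477 -14.201]
[321. 198.] 2062 [ 534.7 -202.9] [31.2 55. ] 75.3 z 0.0281 slope along x deg 0.03 y -0.15
```

View pics/w10.png

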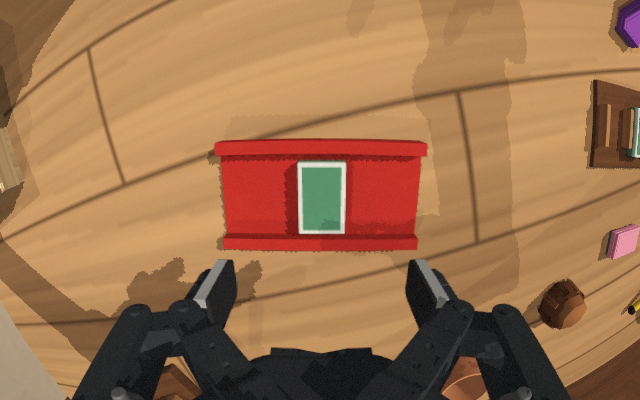

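View pics/s2.png

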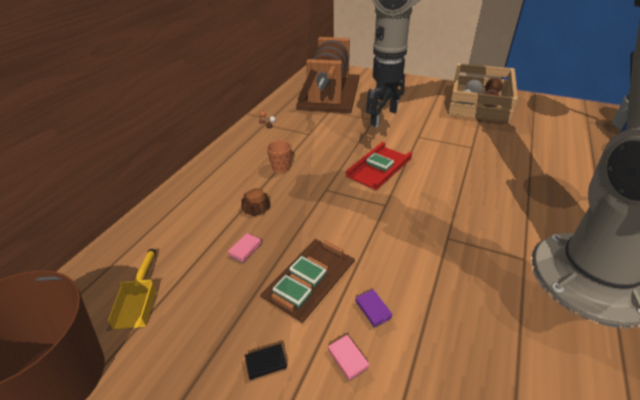

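The wrist view shows the tin at (321,198), standing level and crosswise in the middle of the tray. In the side view the other two tins are still in the rack, and the cup (279,157) and stone (256,202) have not moved. I'm handing in.

```bash
python3 -c "
from station import bot
print(bot.hand_in())"
```

```text
the job is handed in; nothing more can be done
None
```

The bulged tin is in the red reject tray, standing crosswise, and I handed the job in at about 23.6 s of the 72 s allowed.

- **Finding it:** I pressed the far end edge of the right-hand tin's lid, the one nearest the tray. Its lid tilted about 8.5° at about 1.5 N while its two neighbours read 0°, and it came back level when I let go. It was the first one I tried, so I did not press the other two.
- **Moving it:** I lifted it by its ends, stood it on the open boards and let go (lid level at 20 mm). I then took it again by its long sides and lowered it until the force showed it was resting on the tray floor, then let go.
- **Last checks:**
  - The tin's centre is within about 1 mm of the tray's middle. It lies within 0.5° of the tray's crosswise direction, with the lid level at 28 mm.
  - The two steady tins are still in the rack, and the cup and stone look untouched.
  - The gripper is open about 0.14 m above the boards, touching nothing.
- **Oddities:** both times the gripper closed there was a brief upward force of about 6 N. I took this for friction or a light touch of a fingertip on the surface below; nothing shifted. No check failed.

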